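# Roll the jig's knurled wheel until the jaw reaches the pointer

## Task

Set the carving jig to the width of the next blank: with a fingertip resting lightly on top of the knurled wheel, roll the wheel in strokes until the clamping face of the sliding jaw has closed up level with the tip of the set pointer, then take the hand away from everything. Move the jaw only by the wheel and leave the pointer where it is set; grip or lift nothing, and do not disturb the loose things around the jig.

Things in the scene. Friction and masses are not known exactly. Their poses are not given: they have to be found in the camera images.
- jig: Fixed jig: pale wooden deck 116 x 220 x 14 mm (x, y, z), a grey fence 60 mm high at its left (+y) end, face at y = 85 mm, and a grey bracket with the wheel at its right end; the bracket's cheeks beside the wheel (y -57 to -66, -94 to -103 mm) are 70 mm high. Origin: centre of the deck's underside. z up, x to the jig's back (away from the robot, yaw within 0.35 rad), y from wheel to fence.
- adjuster_wheel: Upright knurled steel wheel, 70 mm in diameter, 20 mm wide, level axle along the jig's y. Origin: its centre, at jig x 0, y -80, z 58 mm (axes turn with it). Rolling its top to the jig's +x (away from the robot) moves the jaw to +y, closing the gap; rolling back opens it. 35 mm of rim passing under the fingertip moves the jaw 8 mm. It needs about 1 N at the rim and stays where it is left.
- wheel_top (a point): Highest point of the wheel's rim, mid-width, 93 mm above the worktop when untouched; axes as the jig's (does not turn). The wheel's carriage is sprung: pressed from above it sinks 1 mm per 1.2 N to a stop 8 mm down (about 10 N), and rises again. Sunk about 4 mm, it is driven by friction; the tip slides off past the curve if a stroke goes much over 25 mm from the top.
- slide_jaw: Aluminium sliding jaw between wheel and fence, 60 mm (jig x -30 to 30) by 22 mm (y), top 64 mm above the worktop; slides along the jig's y on two rods and sinks with the wheel while that is pressed. Origin: at worktop height on the jig's centre line, in the plane of its clamping face, the flat face towards the fence (+y). It starts fully open with this face at jig y = +5 mm (80 mm gap to the fence) and can go 60 mm.
- jaw_edge (a point): The front vertical edge (robot's side) of the jaw's clamping face, at jig x = -30 mm, 28 mm above the worktop. Axes as the jig's.
- pointer_tip (a point): Tip of the set pointer: a small dark steel clip, 12 mm wide, 34 mm above the worktop, with a thumb screw, on the rail along the jig's front; its thin blade points to the jaw. Tip at jig x -32.5, z 28 mm; its y along the jig (19 to 53 mm) is where the jaw's clamping face must come. Axes as the jig's. It slides if knocked.
- blank: Loose reddish-brown wooden carving blank, 32 x 140 x 22 mm, lying in front of the jig. Origin: centre of its underside.
- roll: Loose dark red roll of abrasive, 52 mm in diameter and 49 mm high, standing behind the jig. Origin: centre of its underside.
- rubber: Loose eraser, 23 x 50 x 13 mm, lying behind the jig. Origin: centre of its underside.
- cap: Loose pale ribbed spray-can cap, 49 mm in diameter and 38 mm high, standing in front of the jig near the wheel's end. Origin: centre of its underside.

How it is judged:
By the outcome, as a careful person would: the job done as asked, in the order asked, and still so for the second after the job is handed in, with the robot touching nothing.
It also fails if it takes over 61 s, if anything falls off the work surface, if the arm or the gripper's body presses on something with over 40 N, if the wrist force passes 120 N, or if a joint passes its speed limit or range.

## Robot

A 7-joint arm with a two-finger parallel gripper is mounted at the origin on a cart in front of the work surface, level with it; the furniture and walls round the work are solid. World frame = base frame: x ahead of the robot, y to its left, z up, the work surface at z = 0. Lengths are in m, angles in rad, forces in N, time in s.
With the tool pointing down it reaches from about 0.4 to 0.9 m from the base axis. Payload 5.5 kg.
Tool frame: the origin (TCP) lies on the mounting face of the last link; the fingertips stand env.tips_ahead ahead of it and the grasp point (between the pads) lies 155 mm ahead of it (env.tips_ahead is the distance from the TCP to the fingertips, in m); y points along the fingers, z is the direction in which the jaws open and shut, and the axes are right-handed (so a half turn about y gives the same grasp; the last joint's range is limited). The gripper opens to 85 mm and grips with 20 to 120 N. Pads are 22 mm wide; open, the fingers measure 114 mm over their backs; the gripper's body (76 mm by 85 mm) begins 54 mm behind the grasp point. The pads swing forward as they close: fully open they stand 13 mm farther back than shut.
Start: joints at [-0.997, 0.501, -0.427, 1.55, 0.221, 1.138, -0.21], TCP at [0.199, 0.619, 0.405] pointing down, gripper open.
Joint ranges: [-2.88, 2.88], [-0.31, 2.03], [-1.54, 1.56], [0.2, 2.42], [-1.41, 4.55], [0.19, 2.02], [-2.57, 2.57]. Speed limits (rad/s): [2.57, 2.57, 3.14, 3.14, 3.14, 3.14, 3.14].

## Interface

Orientations are given as a unit quaternion [w, x, y, z].
In Python, from workcell import readout, imaging, env, finder gives the robot as it stands.
- The arm moves only by the tool play_rows, never from a script. Its argument "rows" is a list of rows, each an object of numbers: "x", "y", "z": the shift along the tool's x, y, z in m; "twist": the turn about the tool's y in degrees; "jaw": the closure in counts, from 0 (fully open) to 255 (shut). In form: [{"x": .., "y": .., "z": .., "twist": .., "jaw": ..}, ...]. A call has exactly 10 rows; each row is the pose to reach, as a shift and turn from the pose commanded when the call began, along the tool's axes at that moment; what a row does not reach only later rows make up. A row lasts 1/12 s, in which the tool goes at most 41.7 mm and 7.16 degrees, less where a joint would pass 70% of its speed; a pose out of reach is approached as far as the arm can. A call with a gripper value outside its range is refused whole. The fingers move at their own pace and stop on an object; the grip force is fixed at half the most. Time passes only in rows, so rows that repeat a pose let the fingers close, or fill a call up. It gives the time, the measured TCP pose, the force and the opening at its end, in the units of the state.
- readout.get_state(): the state, without advancing time (a new reading comes with each control period).
- imaging.camera(name): name is "scene" or "side" or "wrist"; returns a dict with "color" (420x560x3 uint8, red, green, blue), "fx", "fy", "cx", "cy" (pixels), "origin" and "rotation" of the camera in the world; the wrist camera has in their place "hand_eye" (4x4, takes a point from camera to tool coordinates, whose origin is the TCP and whose axes are the tool frame's). Camera axes: x right, y up, looking along -z (the intrinsics and any distortion apply to the point x, -y, -z); pixel columns grow to the right and rows downward; lengths in m; the calibration is good to about 2 mm. A picture is of the moment at which its call begins: read the wrist's pose just before it. There is no depth.
- env.sign_off(): hands the job in, once; it reports no verdict.
Trained networks look in the newest picture that a camera, given by its name, has taken for a name from the list of things; names that differ only in an ending like _2 or _b are one class to them, and where a whole thing is asked for, a point or a joint stands for the part that bears it (a point fixed in the world has none). Each returns a list of dicts, best first, with "confidence" (0 to 1); they miss things now and then, are a little off and sometimes report something else, mostly with a low value. They report only what shows in the picture. A call takes as long as a camera call.
- finder.silhouettes(camera, thing): "region" (420x560 bool, what is visible of it) and "extent" ([left, top, right, bottom] in pixels, round what is visible of it).
- finder.tip_of(camera, thing): "centre" ([row, column] in pixels: a listed point, or the origin of a listed thing).
The state is a dict: "time_s": time; "qpos": joint angles; "joint_velocities": joint speeds; "joint_torque": joint torques, N m; "eef_pos": TCP position; "eef_rot": TCP orientation; "wrist_force": force on the tool from outside, world axes, zero at the start; "torque": the same for the moment, N m; "width": finger opening in m.
Only numpy, scipy, OpenCV 4.12 (cv2) and the standard library are available. Lean on these libraries where they do the work, as an engineer would, in place of code of your own. Each camera call takes 0.05 s, during which the arm holds its last target.

## Working session

There is one attempt and no reset: what is moved stays moved. The work goes in short steps, Python scripts to look and compute and a tool call to move; the robot and the scene stay as the last step left them, time stands still between calls to the robot, and variables do not carry over. Pictures are saved under pics/ and viewed, and the job is handed in when it is done.

Besides the shell and the picture viewer there is one more tool, called after "Request:" as name(argument=value, ...), one argument or row to a line, values as JSON. play_rows: Moves the arm, as the interface text tells. Its arguments: {"type":"object","properties":{"rows":{"type":"array"}},"required":["rows"]}

```bash
ls; mkdir -p pics
python3 - <<'E'
from workcell import readout, imaging, env, finder
import cv2
s=readout.get_state(); print({k:s[k] for k in ['time_s','eef_pos','eef_rot','wrist_force','width']}, env.tips_ahead)
for n in ['scene','side','wrist']:
    c=imaging.camera(n); cv2.imwrite(f'pics/{n}0.png',c['color'][:,:,::-1]); print(n,{k:c[k] for k in c if k!='color'})
    for t in ['jig','adjuster_wheel','wheel_top','slide_jaw','jaw_edge','pointer_tip','blank','roll','rubber','cap']:
        r=finder.tip_of(n,t); print(t,[(x['centre'],round(x['confidence'],2)) for x in r[:2]])
E
```

```text
pics
{'time_s': 0.0, 'eef_pos': array([0.19873338, 0.61849692, 0.40365804]), 'eef_rot': array([-0.69789939,  0.69927335, -0.10958043,  0.10929479]), 'wrist_force': array([0.21841645, 0.01281925, 0.46184174]), 'width': 0.08532627467176296} 0.1734
scene {'fx': 530.180195782216, 'fy': 530.180195782216, 'cx': 282.28913150480406, 'cy': 209.6798191869405, 'origin': array([ 0.09861256, -0.24650299,  0.64730257]), 'rotation': array([ 0.83812039,  0.37159529, -0.1557584 , -0.36770978])}
jig [([255.2, 272.8], 0.77)]
adjuster_wheel [([250.5, 314.0], 0.95)]
wheel_top [([232.1, 313.2], 0.71)]
slide_jaw [([252.0, 268.0], 0.68)]
jaw_edge [([251.7, 268.4], 0.28)]
pointer_tip [([244.8, 247.8], 0.6), ([255.1, 265.9], 0.32)]
blank [([253.0, 313.3], 0.6), ([286.0, 220.8], 0.58)]
roll [([214.2, 304.3], 0.78)]
rubber [([210.3, 267.4], 0.88)]
cap [([324.6, 271.9], 0.74), ([252.0, 260.0], 0.53)]
side {'fx': 527.1755146721158, 'fy': 527.1755146721158, 'cx': 282.1428770596904, 'cy': 213.8639316759862, 'origin': array([ 0.203277  , -0.32314696,  0.68334413]), 'rotation': array([ 0.87864329,  0.37893139, -0.112
[... 268 characters left out ...]
, 216.4], 0.86)]
roll [([230.1, 322.2], 0.58)]
rubber [([214.9, 287.3], 0.71)]
cap [([337.0, 254.7], 0.67)]
wrist {'fx': 300.5594299016433, 'fy': 300.5594299016433, 'cx': 278.2981262004309, 'cy': 209.13903553858685, 'hand_eye': array([[ 1.41161752e-03, -9.47745080e-01, -3.19025502e-01,
        -8.20467754e-02],
       [ 2.91955055e-04,  3.19026197e-01, -9.47745852e-01,
         3.08320186e-02],
       [ 9.99998961e-01,  1.24471354e-03,  7.27041936e-04,
        -6.38242422e-04],
       [ 0.00000000e+00,  0.00000000e+00,  0.00000000e+00,
         1.00000000e+00]])}
jig []
adjuster_wheel []
wheel_top []
slide_jaw []
jaw_edge []
pointer_tip []
blank []
roll []
rubber []
cap [([399.7, 8.3], 0.5)]
```

View pics/scene0.png

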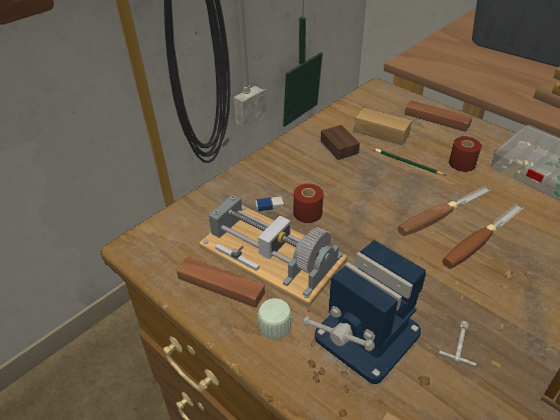

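View pics/side0.png

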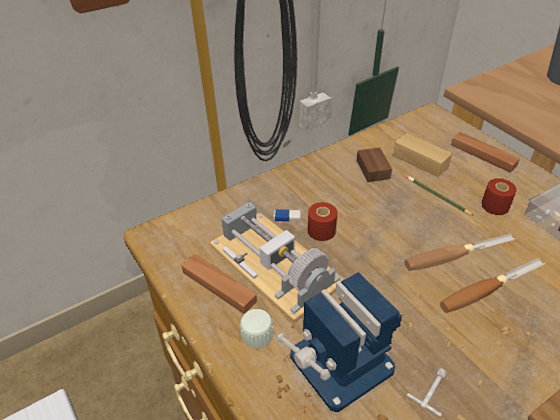

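View pics/wrist0.png

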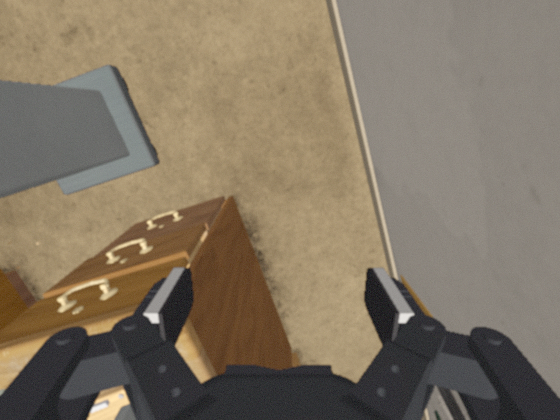

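```bash
cat > h.py <<'E'
import numpy as np, cv2
from scipy.spatial.transform import Rotation as R
def rot(q): return R.from_quat([q[1],q[2],q[3],q[0]]).as_matrix()
def ext(c,s=None):
    if 'hand_eye' in c:
        T=np.eye(4);T[:3,:3]=rot(s['eef_rot']);T[:3,3]=s['eef_pos'];T=T@c['hand_eye'];return T[:3,:3],T[:3,3]
    return rot(c['rotation']),np.array(c['origin'])
def ray(c,rc,s=None):
    M,o=ext(c,s); d=M@np.array([(rc[1]-c['cx'])/c['fx'],-(rc[0]-c['cy'])/c['fy'],-1]); return o,d
def onz(c,rc,z,s=None):
    o,d=ray(c,rc,s); return o+d*(z-o[2])/d[2]
def proj(c,P,s=None):
    M,o=ext(c,s); p=(np.atleast_2d(P)-o)@M; return np.c_[c['cy']-c['fy']*p[:,1]/-p[:,2]*1, c['cx']+c['fx']*p[:,0]/-p[:,2]]
E
python3 - <<'E'
from workcell import readout, imaging, env, finder
from h import *
s=readout.get_state(); print(rot(s['eef_rot']).round(3))
zz={'jig':0,'adjuster_wheel':.058,'wheel_top':.093,'slide_jaw':0,'jaw_edge':.028,'pointer_tip':.028,'blank':0,'roll':0,'rubber':0,'cap':0}
for n in ['scene','side']:
    c=imaging.camera(n)
    cv2.imwrite(f'pics/{n}1.png',cv2.resize(c['color'][180:360,180:380,::-1],None,fx=3.3,fy=3.3,interpolation=cv2.INTER_CUBIC))
    for t in zz:
        for x in finder.tip_of(n,t)[:2]: print(n,t,x['confidence'],onz(c,x['centre'],zz[t]).round(4))
E
```

```text
[[ 0.952 -0.     0.306]
 [-0.306  0.     0.952]
 [-0.    -1.     0.   ]]
scene jig 0.57 [0.5228 0.179  0.    ]
scene adjuster_wheel 0.73 [0.5293 0.0977 0.058 ]
scene wheel_top 0.63 [0.5312 0.0978 0.093 ]
scene slide_jaw 0.48 [0.5058 0.1914 0.    ]
scene slide_jaw 0.37 [0.5994 0.2601 0.    ]
scene jaw_edge 0.87 [0.4903 0.1784 0.028 ]
scene pointer_tip 0.68 [0.486  0.2056 0.028 ]
scene pointer_tip 0.63 [0.6101 0.1831 0.028 ]
scene blank 0.62 [0.4168 0.1912 0.    ]
scene roll 0.93 [0.6378 0.2061 0.    ]
scene roll 0.5 [0.5067 0.1986 0.    ]
scene rubber 0.74 [0.5995 0.2652 0.    ]
scene cap 0.84 [0.4188 0.0777 0.    ]
scene cap 0.68 [0.5092 0.2006 0.    ]
side jig 0.74 [0.5181 0.1773 0.    ]
side adjuster_wheel 0.81 [0.5262 0.0946 0.058 ]
side wheel_top 0.9 [0.534  0.1032 0.093 ]
side slide_jaw 0.93 [ 0.5172  0.1869 -0.    ]
side jaw_edge 0.95 [0.4918 0.1869 0.028 ]
side pointer_tip 0.56 [0.48   0.2005 0.028 ]
side blank 0.89 [0.4148 0.1923 0.    ]
side roll 0.82 [0.6383 0.202  0.    ]
side rubber 0.61 [0.6005 0.2639 0.    ]
```

View pics/scene1.png

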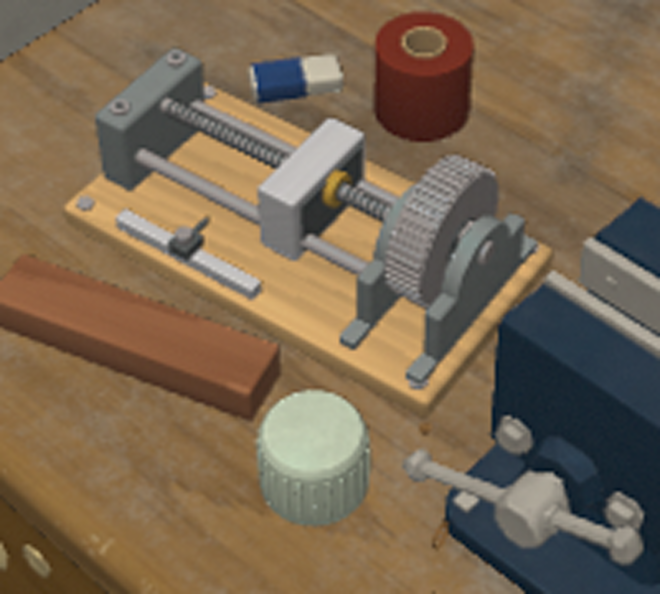

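View pics/side1.png

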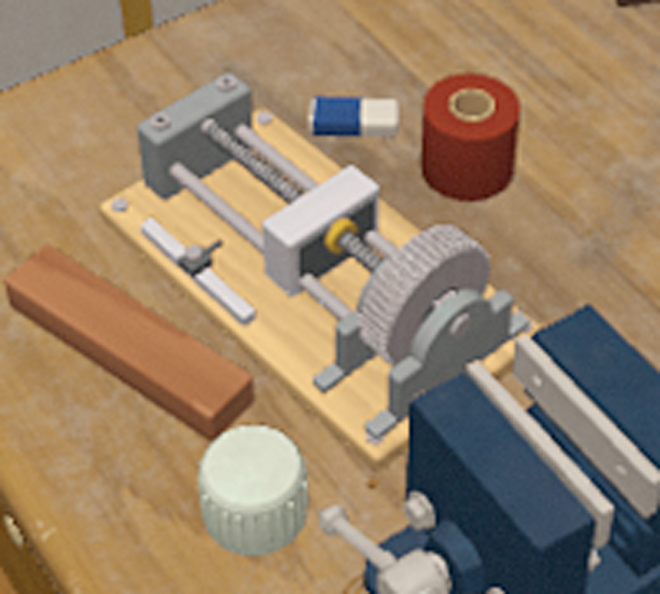

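Run:
```python
from workcell import readout, imaging, env, finder
from h import *
from scipy.optimize import least_squares
obs={'scene':[((-58,110,14),(65,208)),((-58,-110,14),(425,403)),((58,-110,14),(552,250)),((-30,-17,64),(262,190)),((30,-17,64),(330,122)),((-30,5,64),(298,202)),((-30,85,60),(100,128))],
 'side':[((-58,110,14),(100,205)),((-58,-110,14),(378,455)),((-30,5,64),(265,228))]}
obs['scene'][3:]=[((30,5,64),(330,122)),((-30,5,64),(260,190)),((-30,-17,64),(300,203)),((30,-17,64),(364,132))]
obs['side'][2:]=[((-30,5,64),(265,228)),((-30,-17,64),(303,246)),((30,5,64),(345,170)),((30,-17,64),(378,186))]
C={n:imaging.camera(n) for n in obs}
def J(p,P):
    c,s=np.cos(p[2]),np.sin(p[2]); P=np.array(P)/1000.
    return np.c_[p[0]+c*P[:,0]-s*P[:,1],p[1]+s*P[:,0]+c*P[:,1],P[:,2]]
def f(p):
    r=[]
    for n in obs:
        P=[a for a,b in obs[n]]; m=np.array([(b[1]/3.3+180,b[0]/3.3+180) for a,b in obs[n]])
        r.append((proj(C[n],J(p,P))-m))
    return np.vstack(r)
o=least_squares(lambda p:f(p).ravel(),[.52,.18,0],loss='soft_l1'); print(o.x); print(f(o.x).round(1))
p=o.x
print('wheel top',J(p,[(0,-80,93)]),'edge',J(p,[(-30,5,28)]))
c,s=np.cos(p[2]),np.sin(p[2])
for n in C:
    for t in ['wheel_top','pointer_tip','jaw_edge']:
        for x in finder.tip_of(n,t)[:2]:
            d=onz(C[n],x['centre'],.093 if t=='wheel_top' else .028)-np.array([p[0],p[1],0]); print(n,t,round(x['confidence'],2),((c*d[0]+s*d[1])*1e3).round(1),((-s*d[0]+c*d[1])*1e3).round(1))
    # clip pixel in crop
for n,rc in [('scene',(222,207)),('side',(243,218))]:
    d=onz(C[n],(rc[0]/3.3+180,rc[1]/3.3+180),.028)-np.array([p[0],p[1],0]); print(n,((c*d[0]+s*d[1])*1e3).round(1),((-s*d[0]+c*d[1])*1e3).round(1))
# vise top: back-corner pixels both cams (scene crop (500,320)); (495,322) side (410,400)
a=ray(C['scene'],(325/3.3+180,498/3.3+180)); b=ray(C['side'],(402/3.3+180,412/3.3+180))
A=np.c_[a[1],-b[1]]; t=np.linalg.lstsq(A,b[0]-a[0],rcond=None)[0]; print('vise corner',a[0]+t[0]*a[1],b[0]+t[1]*b[1])
```

```text
[0.51992886 0.17741667 0.14016263]
[[-0.5 -1.1]
 [ 0.6  1.4]
 [-0.8  1.7]
 [-2.1  0.3]
 [-0.8 -0.8]
 [ 1.1 -1.4]
 [ 0.1  1.3]
 [ 0.1 -1.1]
 [ 2.2  0.1]
 [-1.6 -1.3]
 [ 0.5 -3.8]
 [-1.9  2.3]
 [ 0.3  1.3]]
wheel top [[0.53110519 0.09820121 0.093     ]] edge [[0.48952454 0.17817651 0.028     ]]
scene wheel_top 0.86 0.6 -76.4
scene pointer_tip 0.63 55.3 -41.7
scene pointer_tip 0.54 -28.7 35.3
scene jaw_edge 0.56 -30.5 3.1
side wheel_top 0.9 7.1 -78.1
side pointer_tip 0.67 -38.1 34.9
side jaw_edge 0.66 -26.6 10.7
scene -35.1 33.7
side -34.6 35.3
vise corner [0.46049637 0.01365706 0.12193048] [0.46082345 0.01436155 0.12250465]
```

```bash
cat >> h.py <<'E'
JP=np.array([0.51993,0.17742,0.14016])
def j2w(P,p=JP):
    c,s=np.cos(p[2]),np.sin(p[2]); P=np.atleast_2d(P)/1000.
    return np.c_[p[0]+c*P[:,0]-s*P[:,1],p[1]+s*P[:,0]+c*P[:,1],P[:,2]]
def w2j(W,p=JP):
    c,s=np.cos(p[2]),np.sin(p[2]); d=np.atleast_2d(W)-[p[0],p[1],0]
    return np.c_[c*d[:,0]+s*d[:,1],-s*d[:,0]+c*d[:,1],d[:,2]]*1000
def delta(s,W): return rot(s['eef_rot']).T@(np.ravel(W)-s['eef_pos'])
E
python3 - <<'E'
from workcell import readout
from h import *
s=readout.get_state()
print(delta(s,j2w((50,40,330))), delta(s,j2w((0,-80,320))))
E
```

```text
[ 0.46838456  0.07466638 -0.26433552] [ 0.47567292  0.08465673 -0.39413179]
```

Request:
play_rows(
  rows=[
    {"x":0.03,"y":0.005,"z":-0.018,"twist":-2,"jaw":60},
    {"x":0.06,"y":0.01,"z":-0.036,"twist":-5,"jaw":120},
    {"x":0.09,"y":0.015,"z":-0.054,"twist":-8,"jaw":200},
    {"x":0.12,"y":0.02,"z":-0.07,"twist":-11,"jaw":255},
    {"x":0.15,"y":0.025,"z":-0.088,"twist":-14,"jaw":255},
    {"x":0.18,"y":0.03,"z":-0.105,"twist":-17,"jaw":255},
    {"x":0.21,"y":0.034,"z":-0.12,"twist":-20,"jaw":255},
    {"x":0.24,"y":0.038,"z":-0.137,"twist":-23,"jaw":255},
    {"x":0.27,"y":0.043,"z":-0.154,"twist":-25.8,"jaw":255},
    {"x":0.3,"y":0.048,"z":-0.17,"twist":-25.8,"jaw":255},
  ],
)

```text
time_s: 3.98
eef_pos: [0.4334, 0.3638, 0.3568]
eef_rot: [0.705, -0.705, -0.05, 0.05]
wrist_force: [0.5, 1.1, 0.3]
width: 0.0002
```

Run:
```python
from workcell import readout
from h import *
s=readout.get_state(); print(rot(s['eef_rot']).round(3),s['eef_pos'],s['wrist_force'])
print(delta(s,j2w((50,40,330))))
```

```text
[[ 0.99   0.    -0.142]
 [ 0.142  0.     0.99 ]
 [ 0.    -1.     0.   ]] [0.43340247 0.36380138 0.35677624] [0.49567342 1.08592632 0.29339242]
[ 0.10933387  0.02679724 -0.1568528 ]
```

Request:
play_rows(
  rows=[
    {"x":0.02,"y":0.005,"z":-0.03,"twist":0,"jaw":255},
    {"x":0.045,"y":0.01,"z":-0.06,"twist":0,"jaw":255},
    {"x":0.07,"y":0.016,"z":-0.09,"twist":0,"jaw":255},
    {"x":0.09,"y":0.021,"z":-0.12,"twist":0,"jaw":255},
    {"x":0.102,"y":0.024,"z":-0.14,"twist":0,"jaw":255},
    {"x":0.107,"y":0.026,"z":-0.151,"twist":0,"jaw":255},
    {"x":0.109,"y":0.027,"z":-0.157,"twist":0,"jaw":255},
    {"x":0.109,"y":0.027,"z":-0.157,"twist":0,"jaw":255},
    {"x":0.109,"y":0.027,"z":-0.157,"twist":0,"jaw":255},
    {"x":0.109,"y":0.027,"z":-0.157,"twist":0,"jaw":255},
  ],
)

```text
time_s: 4.82
eef_pos: [0.5608, 0.2273, 0.3301]
eef_rot: [0.706, -0.705, -0.05, 0.051]
wrist_force: [-0.3, 0.4, 0.9]
width: -0.0002
```

Run:
```python
from workcell import readout, imaging, finder
from h import *
s=readout.get_state(); print(s['eef_pos'],s['wrist_force'])
c=imaging.camera('wrist'); cv2.imwrite('pics/w2.png',c['color'][:,:,::-1]); np.save('w2.npy',c['color'])
for t,z in [('wheel_top',.093),('pointer_tip',.028),('jaw_edge',.028)]:
    for x in finder.tip_of('wrist',t)[:2]: print(t,round(x['confidence'],2),np.round(x['centre'],1),w2j(onz(c,x['centre'],z,s)).round(1))
```

```text
[0.5608209  0.22734927 0.33011976] [-0.29387184  0.36431946  0.94559175]
wheel_top 0.61 [161.4 103.2] [[  0.1 -77.1  93. ]]
wheel_top 0.56 [ 15.2 128.9] [[-87.1 -45.7  93. ]]
pointer_tip 0.71 [109.3 272.7] [[-33.8  38.5  28. ]]
jaw_edge 0.79 [114.  235.2] [[-29.9   6.2  28. ]]
jaw_edge 0.21 [153.2 126.1] [[  3.7 -93.   28. ]]
```

View pics/w2.png

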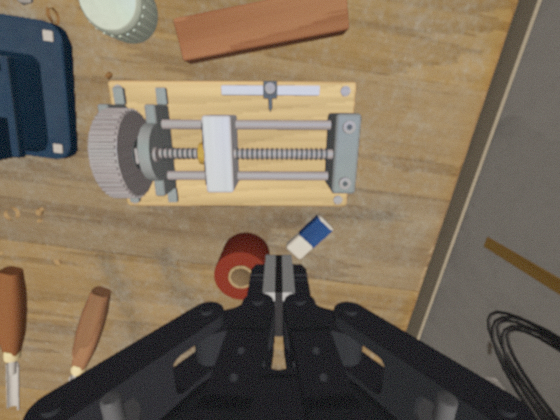

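Run:
```python
import numpy as np,cv2
a=np.load('w2.npy')
cv2.imwrite('pics/w2z.png',cv2.resize(a[65:215,80:280,::-1],None,fx=4,fy=4,interpolation=cv2.INTER_CUBIC))
cv2.imwrite('pics/w2y.png',cv2.resize(a[65:215,190:390,::-1],None,fx=4,fy=4,interpolation=cv2.INTER_CUBIC))
```

```text
(no output)
```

View pics/w2z.png

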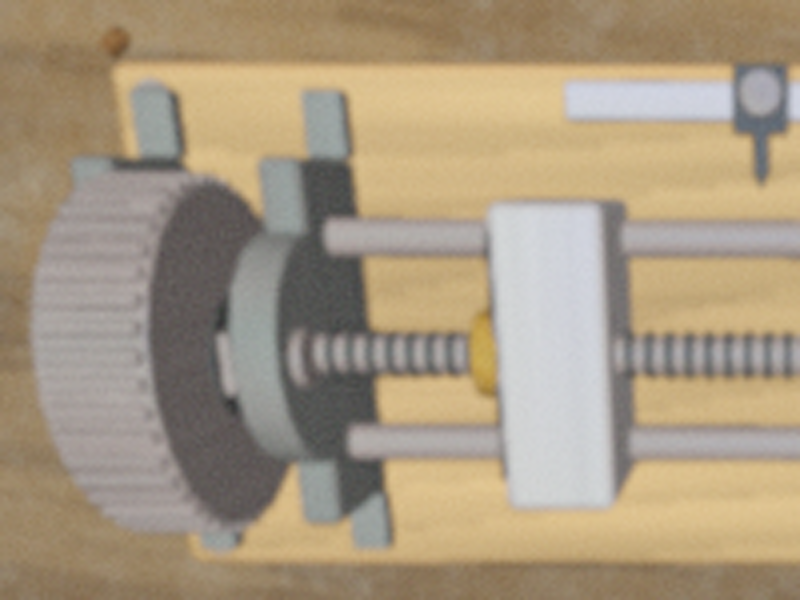

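View pics/w2y.png

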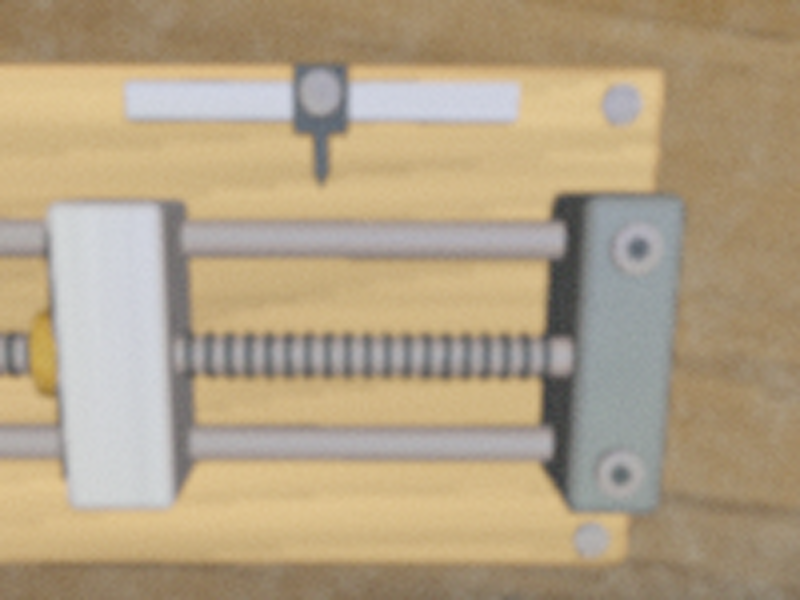

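Run:
```python
from workcell import readout, imaging
from h import *
from scipy.optimize import least_squares
s=readout.get_state(); c=imaging.camera('wrist')
o=[((-58,110,14),(65+69/4,190+662/4)),((58,110,14),(65+560/4,190+627/4)),((-58,-110,14),(65+65/4,80+115/4)),((-30,5,64),(65+203/4,190+160/4)),((30,5,64),(65+505/4,190+172/4)),((-30,-17,64),(65+203/4,190+50/4)),((30,-17,64),(65+507/4,190+70/4))]
P=[a for a,b in o]; m=np.array([b for a,b in o])
f=lambda p:proj(c,j2w(P,p),s)-m
r=least_squares(lambda p:f(p).ravel(),JP,loss='soft_l1',x_scale=.01);print(r.x,f(r.x).round(1))
print('ptr',w2j(onz(c,(65+182/4,190+321/4),.028,s),r.x))
print('wheel',j2w((0,-80,93),r.x), delta(s,j2w((0,-80,93+173.4+20),r.x)))
```

```text
[0.52083152 0.17867556 0.13915874] [[-1.4  1.8]
 [ 1.8  0.7]
 [-0.8 -2.8]
 [-0.2  0.3]
 [ 1.8  1. ]
 [-0.2 -1.6]
 [ 1.2 -0.6]]
ptr [[-33.33830596  33.94139936  28.        ]]
wheel [[0.53192833 0.09944891 0.093     ]] [-0.0472029   0.04354562 -0.12146866]
```

```bash
sed -i 's/^JP=.*/JP=np.array([0.5206,0.1784,0.1395])/' h.py
python3 - <<'E'
from workcell import readout
from h import *
s=readout.get_state(); print(delta(s,j2w((-15,-80,93+173.4+15))), rot(s['eef_rot']).round(4))
E
```

```text
[-0.06249262  0.0484871  -0.12131579] [[ 9.900e-01  2.000e-04 -1.407e-01]
 [ 1.407e-01  3.000e-04  9.900e-01]
 [ 2.000e-04 -1.000e+00  3.000e-04]]
```

Request:
play_rows(
  rows=[
    {"x":-0.01,"y":0.005,"z":-0.02,"twist":0,"jaw":255},
    {"x":-0.025,"y":0.01,"z":-0.05,"twist":0,"jaw":255},
    {"x":-0.04,"y":0.015,"z":-0.08,"twist":0,"jaw":255},
    {"x":-0.055,"y":0.02,"z":-0.105,"twist":0,"jaw":255},
    {"x":-0.062,"y":0.025,"z":-0.118,"twist":0,"jaw":255},
    {"x":-0.0625,"y":0.032,"z":-0.1215,"twist":0,"jaw":255},
    {"x":-0.0625,"y":0.04,"z":-0.1215,"twist":0,"jaw":255},
    {"x":-0.0625,"y":0.046,"z":-0.1215,"twist":0,"jaw":255},
    {"x":-0.0625,"y":0.0485,"z":-0.1215,"twist":0,"jaw":255},
    {"x":-0.0625,"y":0.0485,"z":-0.1215,"twist":0,"jaw":255},
  ],
)

```text
time_s: 5.9
eef_pos: [0.5171, 0.0977, 0.2803]
eef_rot: [0.706, -0.705, -0.05, 0.051]
wrist_force: [0.4, 0.5, 0.3]
width: -0.0
```

Run:
```python
from workcell import readout, imaging, finder
from h import *
s=readout.get_state(); print(s['eef_pos'],s['wrist_force'])
for n in ['wrist','scene']:
    c=imaging.camera(n); a=c['color'][:,:,::-1]
    cv2.imwrite(f'pics/{n}3.png',a if n=='wrist' else cv2.resize(a[130:330,200:400],None,fx=3,fy=3,interpolation=cv2.INTER_CUBIC))
```

```text
[0.51711075 0.09769178 0.28027278] [0.42791571 0.49317262 0.34946816]
```

View pics/wrist3.png

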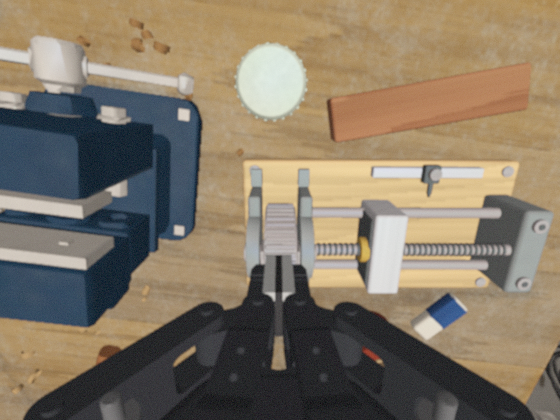

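View pics/scene3.png

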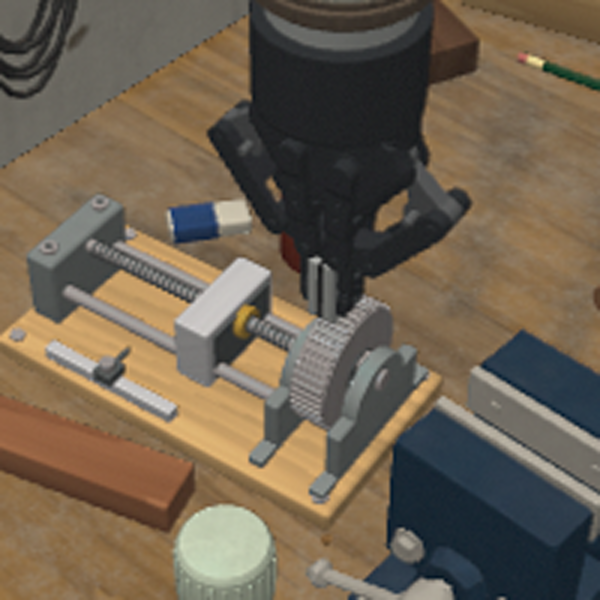

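Request:
play_rows(
  rows=[
    {"x":0,"y":0.004,"z":0,"twist":0,"jaw":255},
    {"x":0,"y":0.008,"z":0,"twist":0,"jaw":255},
    {"x":0,"y":0.01,"z":0,"twist":0,"jaw":255},
    {"x":0,"y":0.012,"z":0,"twist":0,"jaw":255},
    {"x":0,"y":0.0135,"z":0,"twist":0,"jaw":255},
    {"x":0,"y":0.015,"z":0,"twist":0,"jaw":255},
    {"x":0,"y":0.016,"z":0,"twist":0,"jaw":255},
    {"x":0,"y":0.017,"z":0,"twist":0,"jaw":255},
    {"x":0,"y":0.0178,"z":0,"twist":0,"jaw":255},
    {"x":0,"y":0.0178,"z":0,"twist":0,"jaw":255},
  ],
)

```text
time_s: 6.83
eef_pos: [0.5172, 0.0959, 0.2635]
eef_rot: [-0.705, 0.705, 0.049, -0.049]
wrist_force: [-0.9, -0.9, 2.4]
width: -0.0
```

Run:
```python
from workcell import readout
s=readout.get_state(); print(s['eef_pos'],s['wrist_force'],s['torque'])
```

```text
[0.51721411 0.09593865 0.26351428] [-0.88976    -0.93020392  2.37393695] [-0.03077276  0.08510023 -0.04327085]
```

Request:
play_rows(
  rows=[
    {"x":0.003,"y":0.001,"z":0,"twist":0,"jaw":255},
    {"x":0.006,"y":0.001,"z":0,"twist":0,"jaw":255},
    {"x":0.01,"y":0.001,"z":0,"twist":0,"jaw":255},
    {"x":0.014,"y":0.001,"z":0,"twist":0,"jaw":255},
    {"x":0.018,"y":0.001,"z":0,"twist":0,"jaw":255},
    {"x":0.022,"y":0.001,"z":0,"twist":0,"jaw":255},
    {"x":0.026,"y":0.001,"z":0,"twist":0,"jaw":255},
    {"x":0.029,"y":0.001,"z":0,"twist":0,"jaw":255},
    {"x":0.03,"y":0.001,"z":0,"twist":0,"jaw":255},
    {"x":0.03,"y":0.001,"z":0,"twist":0,"jaw":255},
  ],
)

```text
time_s: 7.67
eef_pos: [0.5474, 0.1002, 0.2624]
eef_rot: [0.705, -0.705, -0.05, 0.049]
wrist_force: [0.7, -0.2, 3.6]
width: 0.0003
```

Run:
```python
from workcell import readout, imaging
from h import *
s=readout.get_state(); print(s['eef_pos'],s['wrist_force'])
c=imaging.camera('wrist'); cv2.imwrite('pics/w4.png',c['color'][:,:,::-1])
```

```text
[0.54738268 0.10016398 0.26237053] [ 0.66758188 -0.17495216  3.60762208]
```

View pics/w4.png

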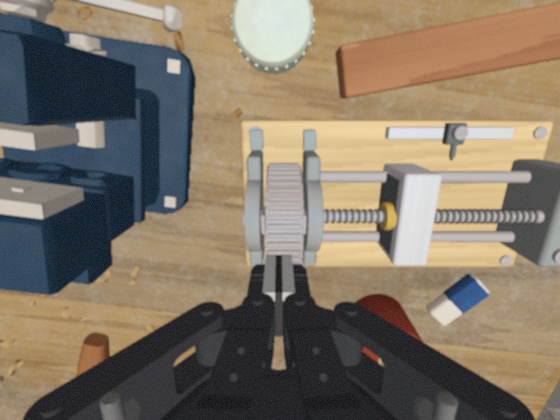

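Run:
```python
from workcell import readout, imaging,finder
from h import *
s=readout.get_state()
c=imaging.camera('wrist')
print(w2j(onz(c,(166,435),.061,s)),w2j(onz(c,(156,452),.028,s)),s['wrist_force'])
for t,z in [('wheel_top',.09),('pointer_tip',.028),('jaw_edge',.028)]:
    for x in finder.tip_of('wrist',t)[:1]: print(t,round(x['confidence'],2),np.round(x['centre'],1),w2j(onz(c,x['centre'],z,s)).round(1))
```

```text
[[-35.10365852   7.64749772  61.        ]] [[-35.7511429   35.28170728  28.        ]] [ 0.59682773 -0.19487201  3.69272612]
wheel_top 0.55 [246.4 284. ] [[  1.4 -78.9  90. ]]
pointer_tip 0.83 [157.1 451.1] [[-35.   34.8  28. ]]
```

Request:
play_rows(
  rows=[
    {"x":0,"y":-0.008,"z":0,"twist":0,"jaw":255},
    {"x":-0.01,"y":-0.014,"z":0.001,"twist":0,"jaw":255},
    {"x":-0.025,"y":-0.014,"z":0.002,"twist":0,"jaw":255},
    {"x":-0.033,"y":-0.014,"z":0.002,"twist":0,"jaw":255},
    {"x":-0.033,"y":-0.008,"z":0.002,"twist":0,"jaw":255},
    {"x":-0.033,"y":-0.004,"z":0.002,"twist":0,"jaw":255},
    {"x":-0.033,"y":-0.001,"z":0.002,"twist":0,"jaw":255},
    {"x":-0.033,"y":0.001,"z":0.002,"twist":0,"jaw":255},
    {"x":-0.033,"y":0.0015,"z":0.002,"twist":0,"jaw":255},
    {"x":-0.033,"y":0.0015,"z":0.002,"twist":0,"jaw":255},
  ],
)

```text
time_s: 8.75
eef_pos: [0.5141, 0.0975, 0.2607]
eef_rot: [-0.705, 0.705, 0.049, -0.05]
wrist_force: [-1.9, -0.5, 5.0]
width: -0.0001
```

Request:
play_rows(
  rows=[
    {"x":0.003,"y":0,"z":0,"twist":0,"jaw":255},
    {"x":0.007,"y":0,"z":0,"twist":0,"jaw":255},
    {"x":0.011,"y":0,"z":0,"twist":0,"jaw":255},
    {"x":0.015,"y":0,"z":0,"twist":0,"jaw":255},
    {"x":0.02,"y":0,"z":0,"twist":0,"jaw":255},
    {"x":0.025,"y":0,"z":0,"twist":0,"jaw":255},
    {"x":0.03,"y":0,"z":0,"twist":0,"jaw":255},
    {"x":0.034,"y":0,"z":0,"twist":0,"jaw":255},
    {"x":0.036,"y":0,"z":0,"twist":0,"jaw":255},
    {"x":0.036,"y":0,"z":0,"twist":0,"jaw":255},
  ],
)

```text
time_s: 9.58
eef_pos: [0.5506, 0.1026, 0.2612]
eef_rot: [0.705, -0.705, -0.05, 0.049]
wrist_force: [2.1, -1.3, 3.7]
width: 0.0001
```

Run:
```python
from workcell import readout, imaging,finder
from h import *
s=readout.get_state()
c=imaging.camera('wrist'); cv2.imwrite('pics/w5.png',c['color'][:,:,::-1])
print(s['eef_pos'],w2j(s['eef_pos']),s['wrist_force'])
for t,z in [('wheel_top',.09),('pointer_tip',.028),('jaw_edge',.028)]:
    for x in finder.tip_of('wrist',t)[:1]: print(t,round(x['confidence'],2),np.round(x['centre'],1),w2j(onz(c,x['centre'],z,s)).round(1))
```

```text
[0.55056437 0.10255213 0.26118225] [[ 19.12679514 -79.2775378  261.18225336]] [ 2.09468129 -1.33977085  3.7496233 ]
wheel_top 0.75 [239.6 279.2] [[  0.7 -79.5  90. ]]
pointer_tip 0.86 [152.6 453. ] [[-34.4  36.7  28. ]]
jaw_edge 0.98 [156.5 429. ] [[-31.8  21.1  28. ]]
```

View pics/w5.png

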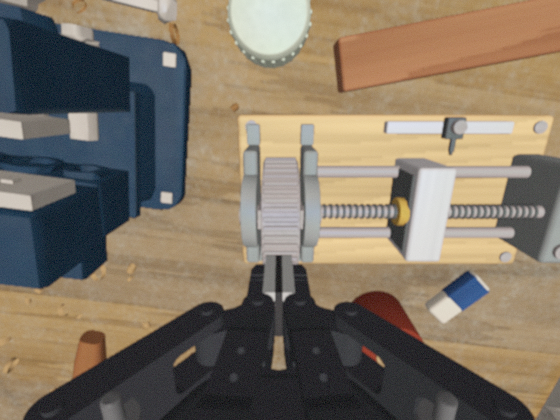

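Request:
play_rows(
  rows=[
    {"x":0,"y":-0.008,"z":0,"twist":0,"jaw":255},
    {"x":-0.01,"y":-0.014,"z":0,"twist":0,"jaw":255},
    {"x":-0.025,"y":-0.014,"z":0,"twist":0,"jaw":255},
    {"x":-0.036,"y":-0.014,"z":0,"twist":0,"jaw":255},
    {"x":-0.036,"y":-0.008,"z":0,"twist":0,"jaw":255},
    {"x":-0.036,"y":-0.004,"z":0,"twist":0,"jaw":255},
    {"x":-0.036,"y":-0.001,"z":0,"twist":0,"jaw":255},
    {"x":-0.036,"y":0,"z":0,"twist":0,"jaw":255},
    {"x":-0.036,"y":0,"z":0,"twist":0,"jaw":255},
    {"x":-0.036,"y":0,"z":0,"twist":0,"jaw":255},
  ],
)

```text
time_s: 10.62
eef_pos: [0.5141, 0.0976, 0.2609]
eef_rot: [-0.705, 0.705, 0.049, -0.049]
wrist_force: [-2.1, -1.0, 4.9]
width: 0.0002
```

Request:
play_rows(
  rows=[
    {"x":0.003,"y":0,"z":0,"twist":0,"jaw":255},
    {"x":0.007,"y":0,"z":0,"twist":0,"jaw":255},
    {"x":0.011,"y":0,"z":0,"twist":0,"jaw":255},
    {"x":0.015,"y":0,"z":0,"twist":0,"jaw":255},
    {"x":0.02,"y":0,"z":0,"twist":0,"jaw":255},
    {"x":0.025,"y":0,"z":0,"twist":0,"jaw":255},
    {"x":0.03,"y":0,"z":0,"twist":0,"jaw":255},
    {"x":0.034,"y":0,"z":0,"twist":0,"jaw":255},
    {"x":0.036,"y":0,"z":0,"twist":0,"jaw":255},
    {"x":0.036,"y":0,"z":0,"twist":0,"jaw":255},
  ],
)

```text
time_s: 11.45
eef_pos: [0.5506, 0.1026, 0.2612]
eef_rot: [0.706, -0.705, -0.05, 0.048]
wrist_force: [1.5, -0.0, 3.7]
width: 0.0
```

Run:
```python
from workcell import readout, imaging,finder
from h import *
s=readout.get_state()
c=imaging.camera('wrist'); cv2.imwrite('pics/w6.png',c['color'][:,:,::-1])
print(s['eef_pos'],w2j(s['eef_pos']),s['wrist_force'])
for t,z in [('pointer_tip',.028),('jaw_edge',.028)]:
    for x in finder.tip_of('wrist',t)[:1]: print(t,round(x['confidence'],2),np.round(x['centre'],1),w2j(onz(c,x['centre'],z,s)).round(1))
print(delta(s,j2w((40,35,310))))
```

```text
[0.55063574 0.10262535 0.26119215] [[ 19.20764653 -79.21495553 261.1921508 ]] [ 1.47979199 -0.01807295  3.65340634]
pointer_tip 0.87 [152.8 448.9] [[-34.1  34.1  28. ]]
jaw_edge 0.69 [155.1 442.9] [[-32.6  30.4  28. ]]
[ 0.02087505 -0.04873226  0.11423214]
```

View pics/w6.png

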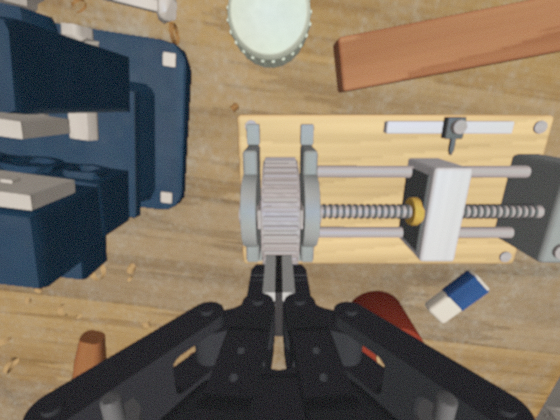

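Run:
```python
from workcell import readout
from h import *
s=readout.get_state(); print(delta(s,j2w((5,36,280))))
```

```text
[-0.01372407 -0.01875594  0.11517305]
```

Request:
play_rows(
  rows=[
    {"x":0,"y":-0.008,"z":0,"twist":0,"jaw":255},
    {"x":0,"y":-0.019,"z":0,"twist":0,"jaw":255},
    {"x":-0.003,"y":-0.019,"z":0.02,"twist":0,"jaw":255},
    {"x":-0.007,"y":-0.019,"z":0.05,"twist":0,"jaw":255},
    {"x":-0.011,"y":-0.019,"z":0.08,"twist":0,"jaw":255},
    {"x":-0.014,"y":-0.019,"z":0.105,"twist":0,"jaw":255},
    {"x":-0.014,"y":-0.019,"z":0.115,"twist":0,"jaw":255},
    {"x":-0.014,"y":-0.019,"z":0.115,"twist":0,"jaw":255},
    {"x":-0.014,"y":-0.019,"z":0.115,"twist":0,"jaw":255},
    {"x":-0.014,"y":-0.019,"z":0.115,"twist":0,"jaw":255},
  ],
)

```text
time_s: 12.43
eef_pos: [0.5203, 0.2124, 0.2798]
eef_rot: [-0.705, 0.706, 0.048, -0.049]
wrist_force: [-0.4, -0.7, 0.1]
width: -0.0002
```

Run:
```python
from workcell import readout, imaging,finder
from h import *
s=readout.get_state()
c=imaging.camera('wrist'); a=c['color'][:,:,::-1]; cv2.imwrite('pics/w7.png',a); cv2.imwrite('pics/w7z.png',cv2.resize(a[130:280,200:360],None,fx=4,fy=4,interpolation=cv2.INTER_CUBIC))
print(s['eef_pos'],w2j(s['eef_pos']),s['wrist_force'])
for t,z in [('pointer_tip',.028),('jaw_edge',.028)]:
    for x in finder.tip_of('wrist',t)[:1]: print(t,round(x['confidence'],2),np.round(x['centre'],1),w2j(onz(c,x['centre'],z,s)).round(1))
```

```text
[0.52027675 0.21237517 0.27983417] [[  4.40406712  33.69007383 279.8341694 ]] [-0.37971183 -0.65242578  0.14289567]
pointer_tip 0.7 [167.8 283.6] [[-36.   36.6  28. ]]
jaw_edge 0.65 [175.2 276.4] [[-30.5  31.2  28. ]]
```

View pics/w7.png

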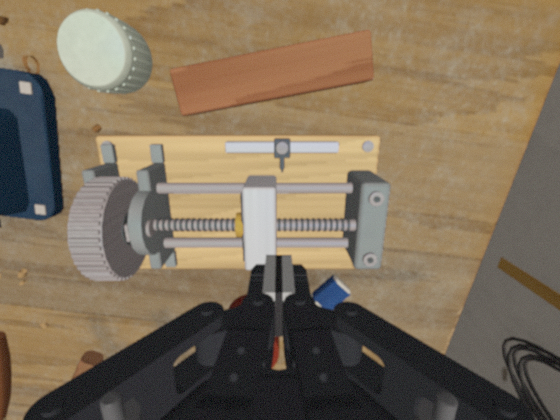

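View pics/w7z.png

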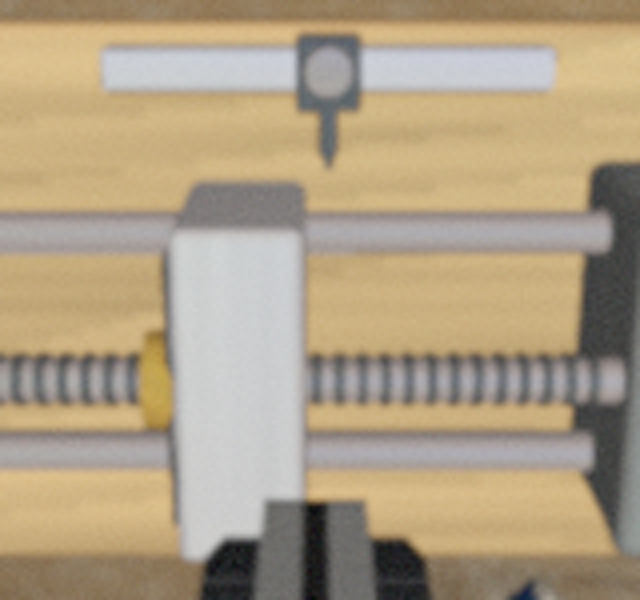

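Run:
```python
from workcell import readout, imaging,finder
from h import *
s=readout.get_state()
c=imaging.camera('wrist')
print(rot(s['eef_rot']).round(4))
print('ptr',w2j(onz(c,(171.5,282.25),.028,s)))
for rc,z in [((187.5,275.8),.064),((177.5,275.9),.028)]: print(w2j(onz(c,rc,z,s)))
```

```text
[[ 9.907e-01 -1.000e-04 -1.361e-01]
 [ 1.361e-01 -1.000e-03  9.907e-01]
 [-3.000e-04 -1.000e+00 -1.000e-03]]
ptr [[-33.08483136  35.87856967  28.        ]]
[[-30.11978168  31.39435857  64.        ]]
[[-28.55362387  31.12078962  28.        ]]
```

Run:
```python
from workcell import readout
from h import *
s=readout.get_state(); print(delta(s,j2w((-10,-79.3,280))))
```

```text
[-0.01415619 -0.00011853 -0.1134551 ]
```

Request:
play_rows(
  rows=[
    {"x":0,"y":0,"z":-0.025,"twist":0,"jaw":255},
    {"x":-0.005,"y":0,"z":-0.055,"twist":0,"jaw":255},
    {"x":-0.01,"y":0,"z":-0.085,"twist":0,"jaw":255},
    {"x":-0.015,"y":0,"z":-0.107,"twist":0,"jaw":255},
    {"x":-0.015,"y":0.002,"z":-0.115,"twist":0,"jaw":255},
    {"x":-0.015,"y":0.008,"z":-0.115,"twist":0,"jaw":255},
    {"x":-0.015,"y":0.013,"z":-0.115,"twist":0,"jaw":255},
    {"x":-0.015,"y":0.017,"z":-0.115,"twist":0,"jaw":255},
    {"x":-0.015,"y":0.019,"z":-0.115,"twist":0,"jaw":255},
    {"x":-0.015,"y":0.019,"z":-0.115,"twist":0,"jaw":255},
  ],
)

```text
time_s: 13.47
eef_pos: [0.5211, 0.0995, 0.2608]
eef_rot: [-0.705, 0.705, 0.05, -0.05]
wrist_force: [-0.7, -3.2, 6.0]
width: 0.0001
```

Request:
play_rows(
  rows=[
    {"x":0.002,"y":0,"z":0,"twist":0,"jaw":255},
    {"x":0.005,"y":0,"z":0,"twist":0,"jaw":255},
    {"x":0.008,"y":0,"z":0,"twist":0,"jaw":255},
    {"x":0.011,"y":0,"z":0,"twist":0,"jaw":255},
    {"x":0.014,"y":0,"z":0,"twist":0,"jaw":255},
    {"x":0.017,"y":0,"z":0,"twist":0,"jaw":255},
    {"x":0.019,"y":0,"z":0,"twist":0,"jaw":255},
    {"x":0.019,"y":0,"z":0,"twist":0,"jaw":255},
    {"x":0.019,"y":-0.008,"z":0,"twist":0,"jaw":255},
    {"x":0.019,"y":-0.019,"z":0,"twist":0,"jaw":255},
  ],
)

```text
time_s: 14.3
eef_pos: [0.5389, 0.1026, 0.2793]
eef_rot: [0.706, -0.705, -0.049, 0.051]
wrist_force: [0.9, 0.4, -0.1]
width: -0.0001
```

Request:
play_rows(
  rows=[
    {"x":0,"y":0,"z":0.025,"twist":0,"jaw":255},
    {"x":-0.001,"y":0,"z":0.055,"twist":0,"jaw":255},
    {"x":-0.003,"y":0,"z":0.085,"twist":0,"jaw":255},
    {"x":-0.004,"y":0,"z":0.107,"twist":0,"jaw":255},
    {"x":-0.004,"y":0,"z":0.116,"twist":0,"jaw":255},
    {"x":-0.004,"y":0,"z":0.117,"twist":0,"jaw":255},
    {"x":-0.004,"y":0,"z":0.117,"twist":0,"jaw":255},
    {"x":-0.004,"y":0,"z":0.117,"twist":0,"jaw":255},
    {"x":-0.004,"y":0,"z":0.117,"twist":0,"jaw":255},
    {"x":-0.004,"y":0,"z":0.117,"twist":0,"jaw":255},
  ],
)

```text
time_s: 15.13
eef_pos: [0.52, 0.2147, 0.2798]
eef_rot: [-0.705, 0.706, 0.048, -0.048]
wrist_force: [0.2, 0.3, -0.2]
width: 0.0001
```

Run:
```python
from workcell import readout, imaging,finder
from h import *
s=readout.get_state()
c=imaging.camera('wrist'); a=c['color'][:,:,::-1]; cv2.imwrite('pics/w8.png',a); cv2.imwrite('pics/w8z.png',cv2.resize(a[150:225,240:320],None,fx=8,fy=8,interpolation=cv2.INTER_CUBIC))
print(s['eef_pos'],w2j(s['eef_pos']),s['wrist_force'])
for t,z in [('pointer_tip',.028),('jaw_edge',.028)]:
    for x in finder.tip_of('wrist',t)[:1]: print(t,round(x['confidence'],2),np.round(x['centre'],1),w2j(onz(c,x['centre'],z,s)).round(1))
```

```text
[0.51996817 0.21472455 0.27982014] [[  4.42516145  36.05953934 279.82013759]] [ 0.23826187  0.34107022 -0.19567116]
pointer_tip 0.56 [170.  278.3] [[-34.3  35.3  28. ]]
jaw_edge 0.61 [172.  281.6] [[-32.8  37.7  28. ]]
```

View pics/w8z.png

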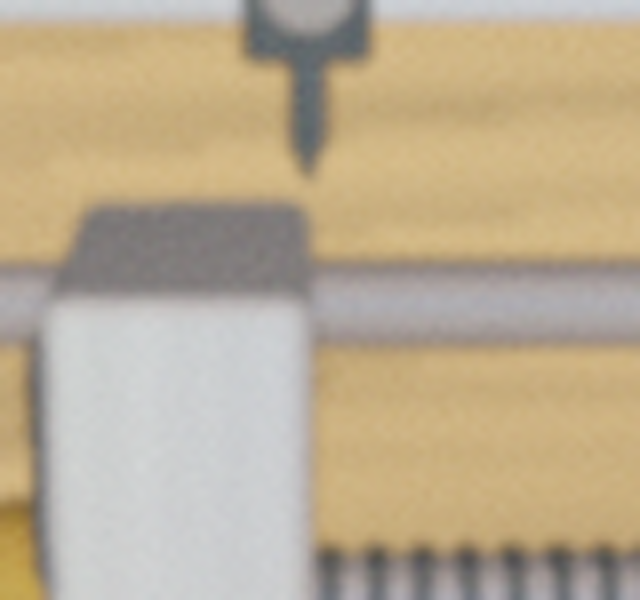

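Run:
```python
from workcell import readout, imaging,finder
from h import *
s=readout.get_state()
a=np.mean([imaging.camera('wrist')['color'].astype(float) for _ in range(4)],0); c=imaging.camera('wrist')
g=a.mean(2); sat=a[:,:,0]-a[:,:,2]  # wood has R-B high
np.set_printoptions(precision=2,suppress=True)
for r in range(160,174):  # pointer blade: centroid of darkness
    w=np.clip(np.median(sat[r,268:292])-sat[r,268:292]-12,0,None); print(r,(w*np.arange(268,292)).sum()/max(w.sum(),1e-6),w.sum())
for r in list(range(175,190))+[196,200,205,210]:
    x=sat[r,270:290]; lo=x[:5].mean(); hi=x[-5:].mean(); m=(lo+hi)/2; i=np.argmax(x>m); print(r,270+i-1+(m-x[i-1])/(x[i]-x[i-1]),lo,hi)
```

```text
160 276.32777179763184 232.25
161 276.3476890756302 238.0
162 276.3623949579832 238.0
163 276.3235294117647 233.75
164 276.3586497890295 237.0
165 276.36295503211994 233.5
166 276.3525708289612 238.25
167 276.32433920704847 227.0
168 276.3490813648294 190.5
169 276.3721881390593 122.25
170 276.3399209486166 63.25
171 276.4274193548387 31.0
172 277.0 1.0
173 0.0 0.0
175 275.38157894736844 42.3 73.45
176 275.8808219178082 15.15 74.0
177 276.24257425742576 4.6 74.15
178 276.45486725663716 4.95 74.75
179 276.47118644067797 5.1 75.7
180 276.4736842105263 5.0 77.5
181 276.40555555555557 4.85 74.55
182 276.5098765432099 4.8 59.85
183 276.630612244898 5.2 28.25
184 276.55 5.2 11.5
185 276.2857142857143 5.75 10.75
186 271.52 6.05 7.25
187 269.4869565217391 5.7 -0.1
188 269.53939393939396 4.2 -2.8
189 274.36 0.35 2.95
196 276.72644628099175 -5.0 74.45
200 276.66456692913385 -4.25 74.95
205 276.63461538461536 -4.0 74.75
210 276.6523076923077 -4.05 75.95
```

Request:
play_rows(
  rows=[
    {"x":0,"y":-0.01,"z":0,"twist":0,"jaw":255},
    {"x":0,"y":-0.03,"z":0,"twist":0,"jaw":255},
    {"x":0,"y":-0.05,"z":0.01,"twist":0,"jaw":255},
    {"x":-0.01,"y":-0.07,"z":0.03,"twist":0,"jaw":255},
    {"x":-0.02,"y":-0.09,"z":0.05,"twist":0,"jaw":255},
    {"x":-0.03,"y":-0.11,"z":0.07,"twist":0,"jaw":255},
    {"x":-0.03,"y":-0.12,"z":0.09,"twist":0,"jaw":255},
    {"x":-0.03,"y":-0.12,"z":0.1,"twist":0,"jaw":255},
    {"x":-0.03,"y":-0.12,"z":0.1,"twist":0,"jaw":255},
    {"x":-0.03,"y":-0.12,"z":0.1,"twist":0,"jaw":255},
  ],
)

```text
time_s: 16.37
eef_pos: [0.4758, 0.3108, 0.3992]
eef_rot: [-0.705, 0.706, 0.049, -0.05]
wrist_force: [0.3, 0.6, 0.1]
width: 0.0003
```

Run:
```python
from workcell import readout, imaging,finder
from h import *
s=readout.get_state(); print(s['time_s'],s['eef_pos'],s['wrist_force'])
o=[]
for n in ['scene','side']:
    c=imaging.camera(n); a=c['color'][:,:,::-1]; o.append(cv2.resize(a[180:360,180:350],None,fx=2.3,fy=2.3,interpolation=cv2.INTER_CUBIC))
    for t,z in [('pointer_tip',.028),('jaw_edge',.028),('blank',0),('roll',0),('rubber',0),('cap',0)]:
        for x in finder.tip_of(n,t)[:1]: print(n,t,round(x['confidence'],2),w2j(onz(c,x['centre'],z)).round(1),onz(c,x['centre'],z).round(3))
cv2.imwrite('pics/f.png',np.hstack(o))
```

```text
16.3667 [0.4757665  0.31084675 0.3991955 ] [0.30818568 0.59320724 0.11858899]
scene pointer_tip 0.59 [[-29.1  34.5  28. ]] [0.487 0.209 0.028]
scene jaw_edge 0.94 [[-29.8  38.3  28. ]] [0.486 0.212 0.028]
scene blank 0.56 [[-96.4  27.9   0. ]] [0.421 0.193 0.   ]
scene roll 0.61 [[114.5  12.    0. ]] [0.632 0.206 0.   ]
scene rubber 0.69 [[86.6 74.   0. ]] [0.596 0.264 0.   ]
scene cap 0.95 [[-111.5  -82.7    0. ]] [0.422 0.081 0.   ]
side pointer_tip 0.57 [[-32.4  29.6  28. ]] [0.484 0.203 0.028]
side jaw_edge 0.87 [[-24.9  36.9  28. ]] [0.491 0.212 0.028]
side blank 0.8 [[-99.8  26.9   0. ]] [0.418 0.191 0.   ]
side roll 0.69 [[122.1   7.1   0. ]] [0.64  0.202 0.   ]
side rubber 0.67 [[101.5  82.7   0. ]] [0.61  0.274 0.   ]
side cap 0.95 [[-122.   -88.9    0. ]] [0.412 0.073 0.   ]
```

View pics/f.png

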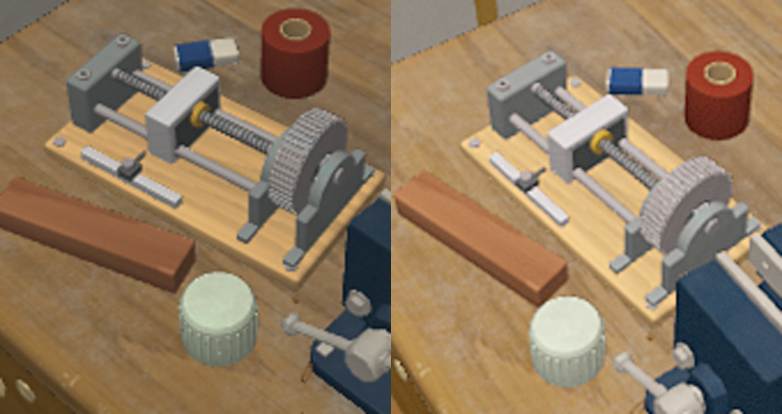

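```bash
python3 -c "
from workcell import env; print(env.sign_off())"
```

```text
the job is handed in; nothing more can be done
None
```

The jaw's clamping face is now level with the pointer tip, and I handed the job in at about 17 s on the clock. I rolled the wheel's top away from the robot in four fingertip strokes: 30, 36, 36 and a final 19 mm set from a mid-way measurement. The pressing force was about 2.5 to 6 N. Between strokes the hand was lifted clear.

**Alignment:** In the last close wrist-camera views, taken almost in the plane of the face with the wheel released, the jaw edge was at column 276.45 and the pointer tip at 276.35. That is about 0.1 mm apart. The pointer stayed at jig y ≈ 34–36 mm, within measuring scatter.

**Surroundings:** The hand was then lifted well away and its force reading was near zero. In the last scene and side pictures the blank, cap, rubber and roll looked where they started.

**One disagreement:** The trained point finder put the jaw edge 4–7 mm past the pointer in the scene and side pictures, and 2–3 mm past in the last wrist view. Its readings scattered by several millimetres throughout, so I trusted the direct wrist-image measurement.

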